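# Put the disc punches away in the bench caddy

## Robot

A 6-joint arm with a two-finger parallel gripper is mounted at the origin on the work surface. World frame = base frame: x ahead of the robot, y to its left, z up, the work surface at z = 0. Lengths are in mm, angles in rad, forces in N, time in s.
With the tool pointing down it reaches from about 350 to 775 mm from the base axis. Payload 7.3 kg.
Tool frame: the origin (TCP) lies midway between the tips of the shut fingers; the grasp point (between the pads) lies 19 mm behind it; z points along the fingers, y is the line along which they close (so a half turn about z gives the same grasp; the last joint's range is limited). The gripper opens to 92 mm and grips with 3 to 60 N. Pads are 19 mm wide; open, the fingers measure 130 mm over their backs; the gripper's body (75 mm by 190 mm) begins 47 mm behind the grasp point.
Start: joints at [-1.321, 0.342, 1.524, -0, 1.275, -0.146], TCP at [202.435, -484.422, 226.741] pointing down, gripper open.
Joint ranges: [-2.53, 2.53], [-0.77, 2.02], [0.04, 2.7], [-1, 4.14], [0.28, 2.66], [-3.11, 3.11]. Speed limits (rad/s): [2.57, 2.57, 3.14, 3.14, 3.14, 3.14].

## Interface

Orientations are given as [roll, pitch, yaw] about the fixed x, y, z axes, in that order (R = Rz(yaw) Ry(pitch) Rx(roll)).
In Python, from plant import readout, vision, order, models gives the robot as it stands. The module is installed in compiled form; this text tells all that it offers.
- The arm moves only by the tool step_arm, never from a script. Its argument "series" is text: rows parted by semicolons, each of 7 numbers parted by spaces: the gripper's target within -1 to 1 (shut at 1, half-way at 0, fully open at -1), then the shift along the tool's x, y, z each as a share of 80 mm, from -1 to 1, then the turn, a rotation vector about the tool's x, y, z each as a share of 2 pi rad, from -1 to 1. In form: jaw x y z ax ay az; .... A call has 1 to 20 rows; each row is the pose to reach, as a shift and turn from the pose commanded when the call began, along the tool's axes at that moment, turning the shorter way round; what a row does not reach only later rows make up. A row lasts 1/10 s, in which the tool goes at most 50 mm and 8.59 degrees, less where a joint would pass 70% of its speed; a pose out of reach is approached as far as the arm can. A call with a number of a shift or a turn outside -1 to 1 is refused whole. A call with a gripper value outside its range is refused whole. The fingers move at their own pace and stop on an object; the grip force is fixed at half the most. Time passes only in rows, so rows that repeat a pose let the fingers close. It gives the time, the measured TCP pose, the force, the opening and the grip force at its end, in the units of the state.
- readout.get_obs(): the state, without advancing time (a new reading comes with each control period).
- vision.capture(name): name is "scene" or "side" or "wrist"; returns a dict with "frame" (480x640x3 uint8, red, green, blue), "depth" (480x640 float32, mm along the optical axis (not along the pixel's ray), 0 where there is no reading), "fovy" (degrees; the focal length in pixels is half the picture's height over the tangent of half this angle, whatever the lens; pixels are square), "cx", "cy" (the principal point, pixels), "k1" (the pictures are not rectified: a ray, as slopes to the right and down, at radius r is drawn at 1 + k1 r^2 times it, then the intrinsics apply), "rvec" (rotation vector, rad) and "tvec" (3), from world to camera coordinates, as OpenCV has them; the wrist camera has in their place "mount" (4x4, takes a point from camera to tool coordinates, whose origin is the TCP and whose axes are the flange's). Camera axes: x right, y down, z forward; pixel columns grow to the right and rows downward; lengths in mm; the calibration is good to about 2 mm. A picture is of the moment at which its call begins: read the wrist's pose just before it.
- order.close_job(): hands the job in; it is judged then, once.
Trained networks look in a picture, given as the dict that the camera call returned (one of the last four; its "shot" number tells which), for a name from the list of things; names that differ only in an ending like _2 or _b are one class to them, and where a whole thing is asked for, a point or a joint stands for the part that bears it (a point fixed in the world has none). Each returns a list of dicts, best first, with "p" (0 to 1); they miss things now and then, are a little off and sometimes report something else, mostly with a low value. They report only what shows in the picture. A call takes as long as a camera call. They do not tell look-alikes from the thing itself.
- models.look_for(picture, thing): "position" ([column, row] in pixels, amid what is visible of it).
- models.pinpoint(picture, thing): "position" ([column, row] in pixels: a listed point, or the origin of a listed thing).
The state is a dict: "time": time; "joint_positions": joint angles; "dq": joint speeds; "tau": joint torques, N m; "tool_pos": TCP position; "tcp_rot": TCP orientation; "contact_force": force on the tool from outside, world axes, zero at the start; "moment": the same for the moment, N m; "grip_width": finger opening in mm; "finger_force": force on a finger pad.
Only numpy, scipy, OpenCV 4.12 (cv2) and the standard library are available. Lean on these libraries where they do the work, as an engineer would, in place of code of your own. Each camera call takes 0.05 s, during which the arm holds its last target. There are 200 camera calls.

## Task

Put the three flat-topped disc punches away in the wooden caddy, each set down upright on the floor of the well of its own colour: the heavy wide red one first, then the blue, and the slender yellow one last. Set them down, do not let them drop. The ball-topped doming punches look much the same but belong to another set: leave them, the jar and the hammer where they are.

Things in the scene. Friction and masses are not known exactly. Their poses are not given: they have to be found in the camera images.
- disc_punch_red: Disc punch, to be put away: a plain steel cylinder 36 mm in diameter and 70 mm tall, standing upright, its flat top and uppermost 16 mm painted red; about 0.56 kg. Origin at the centre of its underside, z up along its axis.
- disc_punch_blue: Disc punch, to be put away: a plain steel cylinder 28 mm in diameter and 70 mm tall, standing upright, its flat top and uppermost 16 mm painted blue; about 0.34 kg. Origin at the centre of its underside, z up along its axis.
- disc_punch_yellow: Disc punch, to be put away: a plain steel cylinder 20 mm in diameter and 70 mm tall, standing upright, its flat top and uppermost 16 mm painted yellow; about 0.17 kg. Origin at the centre of its underside, z up along its axis.
- well_red: The red well: round open red cup, 68 mm outside, 60 mm inside diameter, rim 34 mm and inner floor 14 mm above the bench. Origin 10 mm above the bench on its axis, z up, y along the row of wells. The three wells stand in one row, 90 mm centre to centre, in any order, all fixed.
- well_blue: The blue well: round open blue cup, 60 mm outside, 52 mm inside diameter, rim 34 mm and inner floor 14 mm above the bench. Origin 10 mm above the bench on its axis, z up, y along the row of wells. The wells stand in a fixed pale wooden caddy, a tray 100 x 290 mm with a 22 mm high rim.
- well_yellow: The yellow well: round open yellow cup, 52 mm outside, 44 mm inside diameter, rim 34 mm and inner floor 14 mm above the bench. Origin 10 mm above the bench on its axis, z up, y along the row of wells. Small brass bow handles at the caddy's two ends reach to 168 mm from its middle, 19 mm high.
- doming_punch_red: Doming punch, a look-alike that stays where it is: a steel cylinder 36 mm in diameter with a red band round it, but a bare steel ball-shaped top instead of a flat painted one; 70 mm tall in all, standing upright loose. Origin at the centre of its underside, z up.
- doming_punch_blue: Doming punch, a look-alike that stays where it is: a steel cylinder 28 mm in diameter with a blue band round it, but a bare steel ball-shaped top instead of a flat painted one; 70 mm tall in all, standing upright loose. Origin at the centre of its underside, z up.
- jar: Bystander: small amber jar with a white cap, 52 mm in diameter, 60 mm tall, standing loose. Origin at the centre of its underside, z up.
- hammer: Bystander: hammer 260 mm long lying loose on the far side of the bench, lying along its own x, handle to -x and head (about 80 mm wide) to +x. Origin at about the middle of its length, on the bench; it starts lying roughly across the bench, head to the robot's left.
Not all that is in view belongs to the job. Leave any black look-alike of the disc_punch_yellow alone.

How it is judged (in metres and radians):
On the way, in this order (a step that is already met when the one before it is completed fails the run):
1. the widest (red) disc punch stands in the red well, released (horizontal distance between disc_punch_red and well_red below 0.015 m and z of disc_punch_red in the frame of well_red between 0 and 0.009 m and angle between disc_punch_red's own z axis and vertical below 0.12 rad and linear speed of disc_punch_red below 0.03 m/s and contact force between disc_punch_red and the fingers below 0.1 N), for 0.2 s.
2. the middle (blue) disc punch stands in the blue well, released (horizontal distance between disc_punch_blue and well_blue below 0.015 m and z of disc_punch_blue in the frame of well_blue between 0 and 0.009 m and angle between disc_punch_blue's own z axis and vertical below 0.12 rad and linear speed of disc_punch_blue below 0.03 m/s and contact force between disc_punch_blue and the fingers below 0.1 N), for 0.2 s.
3. the thinnest (yellow) disc punch stands in the yellow well, released (horizontal distance between disc_punch_yellow and well_yellow below 0.015 m and z of disc_punch_yellow in the frame of well_yellow between 0 and 0.009 m and angle between disc_punch_yellow's own z axis and vertical below 0.12 rad and linear speed of disc_punch_yellow below 0.03 m/s and contact force between disc_punch_yellow and the fingers below 0.1 N), for 0.2 s.
At the end, for the whole second after the job is handed in: Each disc punch stands upright (within 0.12 rad) and at rest on the floor of the well of its colour (centres within 15 mm, underside less than 9 mm above the well's underside), released; both doming punches still upright within 20 mm, and the jar and hammer within 30 mm, of where they started (all of step 1 and all of step 2 and all of step 3 and distance of each of doming_punch_red, doming_punch_blue from where it was at the start of the episode below 0.02 m and angle between each of doming_punch_red, doming_punch_blue's own z axis and vertical below 0.12 rad and distance of each of jar, hammer from where it was at the start of the episode below 0.03 m); the robot touches nothing.
It fails at once if a ball-topped doming punch is shifted more than 20 mm (distance of any of doming_punch_red, doming_punch_blue from where it was at the start of the episode above 0.02 m).
It fails at once if the jar or the hammer is shifted more than 30 mm (distance of any of jar, hammer from where it was at the start of the episode above 0.03 m).
It fails at once if the red disc punch is dropped (falls faster than 0.6 m/s out of the fingers) (contact force between disc_punch_red and the fingers below 0.05 N and linear speed of disc_punch_red above 0.6 m/s).
It fails at once if the blue disc punch is dropped (falls faster than 0.6 m/s out of the fingers) (contact force between disc_punch_blue and the fingers below 0.05 N and linear speed of disc_punch_blue above 0.6 m/s).
It fails at once if the yellow disc punch is dropped (falls faster than 0.6 m/s out of the fingers) (contact force between disc_punch_yellow and the fingers below 0.05 N and linear speed of disc_punch_yellow above 0.6 m/s).
It also fails if it takes over 104 s, if anything falls off the work surface, if the arm or the gripper's body presses on something with over 40 N, if the wrist force passes 120 N, or if a joint passes its speed limit or range.

## Working session

There is one attempt and no reset: what is moved stays moved. The work goes in short steps, Python scripts to look and compute and a tool call to move; the robot and the scene stay as the last step left them, time stands still between calls to the robot, and variables do not carry over. Pictures are saved under pics/ and viewed, at most 14 in all, crops included, and the job is handed in when it is done.

Besides the shell and the picture viewer there is one more tool, called after "Call:" in YAML: its name, and indented under it one key for each argument. step_arm: Moves the arm, as the interface text tells. Shift numbers are shares of 80 mm and turn numbers shares of 2 pi rad, none past 1 either way. Its arguments: {"type":"object","properties":{"series":{"type":"string"}},"required":["series"]}

```bash
mkdir -p pics
cat > h.py <<'E'
import numpy as np, cv2
from plant import readout, vision, order, models
from scipy.spatial.transform import Rotation as R
def cap(n):
    o=readout.get_obs(); d=vision.capture(n)
    if n=='wrist':
        T=np.eye(4);T[:3,:3]=R.from_euler('xyz',o['tcp_rot']).as_matrix();T[:3,3]=o['tool_pos'];d['c2w']=T@np.array(d['mount'])
    else:
        Rm=cv2.Rodrigues(np.array(d['rvec'],float))[0];T=np.eye(4);T[:3,:3]=Rm.T;T[:3,3]=-Rm.T@np.array(d['tvec'],float).ravel();d['c2w']=T
    return d
def rays(d,uv):
    f=240/np.tan(np.radians(d['fovy'])/2);q=(np.atleast_2d(uv).astype(float)-[d['cx'],d['cy']])/f
    s=q.copy()
    for _ in range(20): s=q/(1+d['k1']*(s**2).sum(1,keepdims=True))
    return np.c_[s,np.ones(len(s))]
def atz(d,uv,z):
    r=rays(d,uv)@d['c2w'][:3,:3].T;c=d['c2w'][:3,3]
    return c+r*((z-c[2])/r[:,2])[:,None]
def cloud(d):
    v,u=np.mgrid[0:480,0:640];uv=np.c_[u.ravel(),v.ravel()];z=d['depth'].ravel()
    P=rays(d,uv)*z[:,None];P=P@d['c2w'][:3,:3].T+d['c2w'][:3,3];P[z<=0]=np.nan
    return P.reshape(480,640,3)
def save(d,n): cv2.imwrite(f'pics/{n}.png',d['frame'][:,:,::-1])
E
python3 - <<'E'
from h import *
print(readout.get_obs())
for n in('scene','side'):
    d=cap(n);save(d,n);print(n,d['c2w'][:3,3].round(),d['fovy'],d['k1'])
    P=cloud(d)
    for t in ['disc_punch_red','disc_punch_blue','disc_punch_yellow','well_red','well_blue','well_yellow','doming_punch_red','doming_punch_blue','jar','hammer']:
        for m in models.look_for(d,t)[:3]:
            u,v=np.array(m['position']).round().astype(int);print(t,round(m['p'],2),u,v,P[v,u].round())
E
```

```text
{'time': 0.0, 'joint_positions': array([-1.32100619e+00,  3.42717759e-01,  1.52503159e+00,  3.41691268e-06,
        1.27538127e+00, -1.46006538e-01]), 'dq': array([ 0.00091062, -0.00073721,  0.0001539 ,  0.00085442, -0.00124167,
        0.00048373]), 'tau': array([-1.48338622e-03, -4.31247175e+01, -2.44224304e+01,  7.15863495e-02,
        5.58611273e-02, -1.08374181e-04]), 'tool_pos': array([ 202.32648309, -484.0040692 ,  226.04244919]), 'tcp_rot': array([-3.14007153e+00, -2.26988494e-04,  3.95795506e-01]), 'contact_force': array([ 0.06981669,  0.00328272, -0.14555954]), 'moment': array([-0.03081937,  0.00237284,  0.08473066]), 'finger_force': 0.0, 'grip_width': 91.81064540544023}
scene [986. 503. 858.] 45.753398740003206 0.012788534409210852
disc_punch_red 0.88 311 162 [ 467. -189.   59.]
disc_punch_blue 0.67 250 190 [ 601. -219.   46.]
disc_punch_blue 0.48 289 230 [607. -85.  46.]
disc_punch_yellow 0.81 245 124 [ 496. -383.   56.]
disc_punch_yellow 0.76 271 134 [ 467. -328.   46.]
disc_punch_yellow 0.55 284 149 [ 477. -268.   48.]
well_red 0.86 440 318 [522. 222.  15.]
well_blue 0.
[... 229 characters left out ...]
.  82.  61.]
hammer 0.9 218 255 [ 735. -139.   26.]
side [ 324. 1055.  869.] 46.25562378042116 -0.08478593301088859
disc_punch_red 0.83 383 207 [ 447. -187.   51.]
disc_punch_blue 0.5 327 195 [ 605. -219.   46.]
disc_punch_yellow 0.55 378 173 [ 488. -379.   40.]
disc_punch_yellow 0.44 404 196 [ 401. -285.   31.]
disc_punch_yellow 0.38 379 190 [ 469. -265.   53.]
well_red 0.74 317 322 [526. 227.  12.]
well_blue 0.92 334 294 [509. 135.  15.]
well_yellow 0.73 293 347 [557. 309.  13.]
doming_punch_red 0.93 361 238 [482. -56.  38.]
doming_punch_blue 0.71 253 257 [712.  94.  51.]
doming_punch_blue 0.5 316 220 [603. -81.  56.]
jar 0.95 252 259 [716.  91.  43.]
hammer 0.7 274 220 [ 722. -102.   23.]
```

View pics/scene.png

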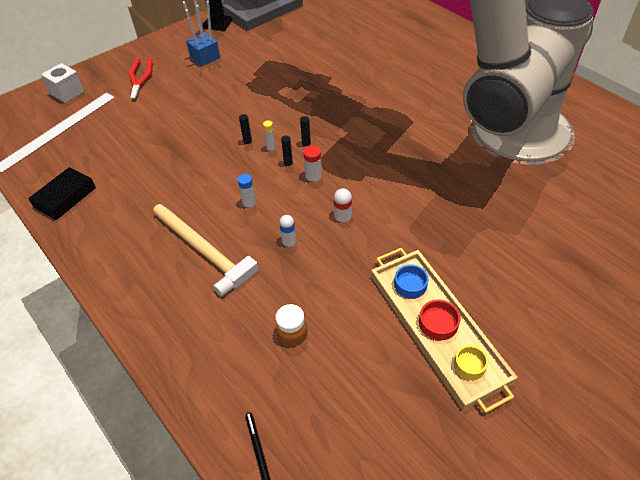

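View pics/side.png

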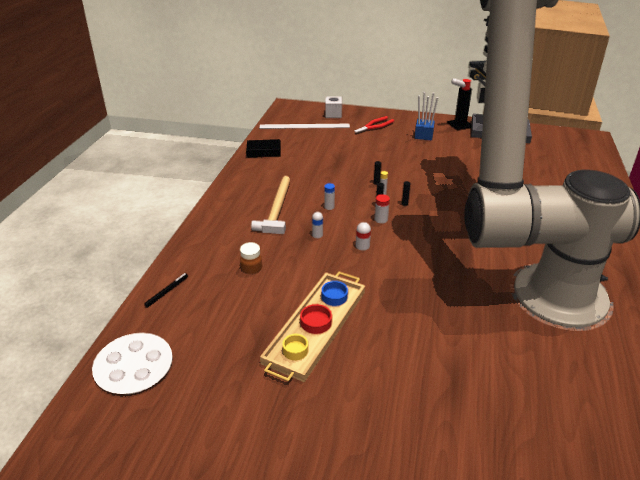

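The scene picture shows the flat disc punches: red (312,160), blue (246,190) and yellow (268,130). Three black look-alikes stand around the yellow one. The ball-topped punches are at (343,203) and (288,228), and the wells at (411,280), (440,318) and (471,362). Next I'll measure them by colour and depth.

```bash
cat > m.py <<'E'
from h import *
def comp(d,P,mask):
    n,l,s,c=cv2.connectedComponentsWithStats(mask.astype(np.uint8))
    return [(l==i) for i in range(1,n) if s[i,4]>=12]
def mec(xy):
    c,r=cv2.minEnclosingCircle(xy.astype(np.float32).reshape(-1,1,2));return np.round(c,1),round(r,1)
E
python3 - <<'E'
from m import *
for n in('scene','side'):
    d=cap(n);P=cloud(d);hsv=cv2.cvtColor(d['frame'],cv2.COLOR_RGB2HSV);H,S,V=cv2.split(hsv)
    cols={'red':((H<6)|(H>174))&(S>190)&(V>90),'blue':(H>100)&(H<125)&(S>140)&(V>60),'yel':(H>22)&(H<33)&(S>190)&(V>90),'black':(V<45)}
    for k,m in cols.items():
        m=m&(P[...,0]>330)&(P[...,0]<720)&(abs(P[...,1])<450)&(P[...,2]>3)&(P[...,2]<90)
        for c in comp(d,P,m):
            q=P[c];zt=np.percentile(q[:,2],95);z=70 if zt>45 else 34
            # contour on top plane
            uv=np.argwhere(c)[:,::-1]
            A=atz(d,uv,z)
            top=q[q[:,2]>zt-6]
            ell=None
            print(n,k,len(q),'zt',zt.round(),'px',uv.mean(0).round(),'mec@z',mec(A[:,:2]),'cloudtop',top[:,:2].min(0).round(),top[:,:2].max(0).round(),mec(top[:,:2]))
E
```

```text
scene red 238 zt 73.0 px [312. 153.] mec@z (array([ 456.6, -199.4]), 24.9) cloudtop [ 435. -222.] [ 472. -185.] (array([ 450.7, -203.2]), 21.3)
scene red 75 zt 49.0 px [343. 205.] mec@z (array([500.7, -52.6]), 17.0) cloudtop [470. -82.] [500. -58.] (array([484.1, -72.6]), 16.8)
scene red 1166 zt 35.0 px [439. 319.] mec@z (array([534.6, 232. ]), 39.1) cloudtop [496. 193.] [564. 259.] (array([530. , 226.5]), 34.2)
scene blue 172 zt 72.0 px [245. 181.] mec@z (array([ 605.9, -225.3]), 20.1) cloudtop [ 590. -247.] [ 616. -215.] (array([ 605.3, -231.1]), 16.7)
scene blue 68 zt 55.0 px [287. 229.] mec@z (array([617.1, -75.5]), 13.0) cloudtop [596. -99.] [617. -82.] (array([607.1, -91.6]), 12.3)
scene blue 892 zt 35.0 px [411. 281.] mec@z (array([514.9, 142.8]), 35.8) cloudtop [479. 110.] [538. 168.] (array([509.3, 138.3]), 30.5)
scene black 215 zt 71.0 px [245. 128.] mec@z (array([ 512.5, -355.9]), 46.6) cloudtop [ 487. -401.] [ 504. -377.] (array([ 494.3, -388.6]), 12.4)
scene black 218 zt 71.0 px [305. 131.] mec@z (array([ 423.7, -264.6]), 46.1) cloudtop [ 392. -301.] [ 408. -284.] (array
[... 586 characters left out ...]
e blue 72 zt 72.0 px [329. 188.] mec@z (array([ 599.4, -217.6]), 21.7) cloudtop [ 589. -244.] [ 613. -213.] (array([ 600.1, -228.7]), 15.8)
side blue 37 zt 55.0 px [317. 222.] mec@z (array([593.9, -54.6]), 12.4) cloudtop [591. -88.] [612. -73.] (array([601.2, -83.4]), 10.7)
side blue 515 zt 34.0 px [334. 293.] mec@z (array([504.6, 151.7]), 39.7) cloudtop [479. 109.] [537. 173.] (array([506.8, 140.4]), 32.2)
side black 194 zt 71.0 px [378. 178.] mec@z (array([ 480.5, -306.7]), 91.0) cloudtop [ 459. -400.] [ 500. -256.] (array([ 480.8, -328.3]), 73.1)
side black 138 zt 70.0 px [406. 193.] mec@z (array([ 394.8, -240.8]), 57.0) cloudtop [ 391. -300.] [ 404. -279.] (array([ 397.6, -289.5]), 10.4)
```

Call:
step_arm:
  series: "-0.4 1 -0.6 0 0 0 -0.312;-0.4 1 -0.6 0 0 0 -0.312;-0.4 1 -0.6 0 0 0 -0.312;-0.4 1 -0.6 0 0 0 -0.312;-0.4 1 -0.6 0 0 0 -0.312;-0.4 1 -0.6 0 0 0 -0.312;-0.4 1 -0.6 0 0 0 -0.312;-0.4 1 -0.6 0 0 0 -0.312;-0.4 1 -0.6 0 0 0 -0.312;-0.4 1 -0.6 0 0 0 -0.312;-0.4 1 -0.6 0 0 0 -0.312;-0.4 1 -0.6 0 0 0 -0.312;-0.4 1 -0.6 0 0 0 -0.312;-0.4 1 -0.6 0 0 0 -0.312;-0.4 1 -0.6 0 0 0 -0.312;-0.4 1 -0.6 0 0 0 -0.312"

```text
time: 2.8
tool_pos: [257.7, -409.3, 226.7]
tcp_rot: [-3.142, 0.0, 2.353]
contact_force: [0.8, 0.7, -0.6]
grip_width: 64.3
finger_force: 0.0
```

Call:
step_arm:
  series: "-0.4 0 1 0 0 0 0;-0.4 0 1 0 0 0 0;-0.4 0 1 0 0 0 0"

```text
time: 3.1
tool_pos: [316.0, -350.5, 226.8]
tcp_rot: [3.141, -0.0, 2.357]
contact_force: [1.0, -0.1, 0.3]
grip_width: 64.0
finger_force: 0.0
```

Call:
step_arm:
  series: "-0.4 0 1 0 0 0 0;-0.4 0 1 0 0 0 0;-0.4 0 1 0 0 0 0;-0.4 0 1 0 0 0 0"

```text
time: 3.5
tool_pos: [370.8, -296.5, 226.7]
tcp_rot: [-3.141, 0.0, 2.357]
contact_force: [0.2, -0.4, 0.2]
grip_width: 64.1
finger_force: 0.0
```

```bash
cat >> m.py <<'E'
def wristlook(name=None):
    d=cap('wrist')
    if name: save(d,name)
    P=cloud(d);H,S,V=cv2.split(cv2.cvtColor(d['frame'],cv2.COLOR_RGB2HSV))
    cols={'red':((H<8)|(H>174))&(S>170)&(V>70),'blue':(H>100)&(H<125)&(S>130)&(V>50),'yel':(H>22)&(H<34)&(S>170)&(V>70),'black':(V<45)}
    for k,m in cols.items():
        m=m&(P[...,2]>3)&(P[...,2]<110)
        for c in comp(d,P,m):
            if c.sum()<60: continue
            q=P[c];zt=np.percentile(q[:,2],95);top=q[abs(q[:,2]-zt)<4]
            print(k,len(q),'z',zt.round(),'px',np.argwhere(c)[:,::-1].mean(0).round(),mec(top[:,:2]))
    o=readout.get_obs();print(o['time'],o['tool_pos'].round(1),o['tcp_rot'].round(3),o['joint_positions'].round(2))
E
python3 -c "
from m import *
wristlook('w1')"
```

```text
red 339 z 50.0 px [586. 120.] (array([474.5, -81.4]), 16.4)
red 1710 z 71.0 px [478. 205.] (array([ 449.8, -203.9]), 18.5)
black 254 z 66.0 px [346. 220.] (array([ 390.5, -292. ]), 7.5)
black 567 z 70.0 px [419. 260.] (array([ 464. , -270.3]), 9.3)
black 363 z 67.0 px [346. 364.] (array([ 486.4, -386.6]), 7.8)
3.55 [ 370.4 -296.9  226.7] [-3.141  0.     2.355] [-0.84  0.25  1.66 -0.    1.24 -1.62]
```

View pics/w1.png

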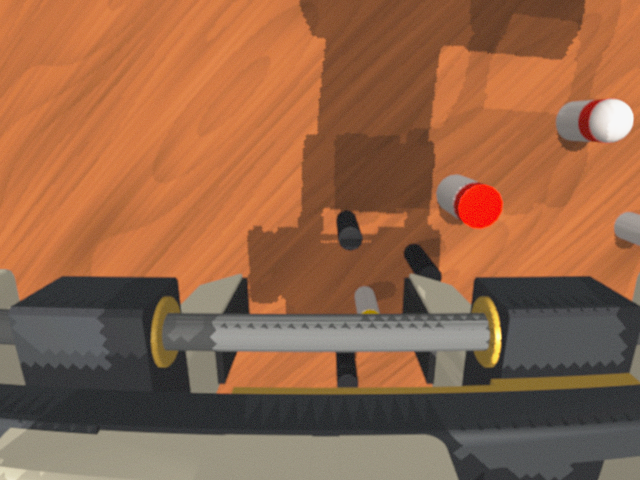

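The wrist picture shows red disc top at (478,205), black look-alikes at (346,220), (419,260) and (346,364), and yellow partly hidden at (368,310). The red position matches the scene camera's, so I'm moving to it now.

Call:
step_arm:
  series: "-0.4 0.11 1 1 0 0 0;-0.4 0.11 1 1 0 0 0;-0.4 0.11 1 1 0 0 0;-0.4 0.11 1 1 0 0 0"

```text
time: 3.95
tool_pos: [420.5, -233.1, 145.5]
tcp_rot: [-3.141, -0.003, 2.357]
contact_force: [0.6, -0.2, 0.3]
grip_width: 64.2
finger_force: 0.0
```

Call:
step_arm:
  series: "-0.4 0 0.53 0.45 0 0 0;-0.4 0 0.53 0.45 0 0 0;-0.4 0 0.53 0.45 0 0 0;-0.4 0 0.53 0.45 0 0 0"

```text
time: 4.35
tool_pos: [451.3, -205.2, 112.1]
tcp_rot: [-3.141, 0.003, 2.355]
contact_force: [0.5, -0.5, 0.9]
grip_width: 64.4
finger_force: 0.0
```

```bash
python3 -c "
from m import *
wristlook('w2')"
```

```text
red 551 z 50.0 px [503. 125.] (array([474.4, -81.8]), 16.4)
red 3754 z 71.0 px [327. 259.] (array([ 450.2, -203.9]), 17.9)
blue 343 z 55.0 px [617. 280.] (array([590.8, -92.5]), 7.8)
black 614 z 41.0 px [176. 269.] (array([ 392.4, -288.5]), 5.5)
black 278 z 23.0 px [276. 307.] (array([ 460.8, -266.1]), 5.9)
4.4 [ 451.3 -205.1  112.2] [3.142e+00 3.000e-03 2.355e+00] [-0.58  0.42  1.77 -0.    0.96 -1.36]
```

View pics/w2.png

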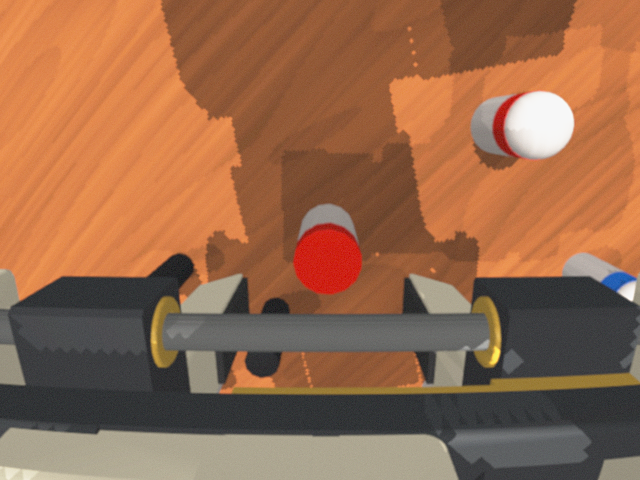

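Red top is at (327,259), centred between the fingers, so I'll descend and grip.

Call:
step_arm:
  series: "-0.4 0.02 0 0.5 0 0 0;-0.4 0.02 0 1 0 0 0;-0.4 0.02 0 1 0 0 0;-0.4 0.02 0 1 0 0 0;1 0.02 0 1 0 0 0;1 0.02 0 1 0 0 0;1 0.02 0 1 0 0 0;1 0.02 0 1 0 0 0;1 0.02 0 1 0 0 0;1 0.02 0 1 0 0 0;1 0.02 0 1 0 0 0;1 0.02 0 1 0 0 0"

```text
time: 5.6
tool_pos: [450.4, -202.5, 31.4]
tcp_rot: [3.142, 0.001, 2.356]
contact_force: [-1.8, -0.4, 5.4]
grip_width: 34.7
finger_force: 30.0
```

Call:
step_arm:
  series: "1 0 0 -0.2 0 0 0;1 0 0 -0.5 0 0 0;1 0 0 -0.8 0 0 0;1 0 0 -1 0 0 0;1 0 0 -1 0 0 0"

```text
time: 6.1
tool_pos: [450.7, -202.6, 111.9]
tcp_rot: [3.141, 0.003, 2.356]
contact_force: [0.1, -0.1, -6.3]
grip_width: 34.3
finger_force: 30.0
```

Call:
step_arm:
  series: "1 0.1 0.15 -0.2 0 0 0;1 0.3 0.45 -0.3 0 0 0;1 0.52 0.75 -0.3 0 0 0;1 0.62 0.9 -0.3 0 0 0;1 0.62 0.9 -0.3 0 0 0"

```text
time: 6.6
tool_pos: [465.2, -114.3, 133.3]
tcp_rot: [-3.141, -0.003, 2.359]
contact_force: [-0.6, -0.2, -5.4]
grip_width: 34.5
finger_force: 30.0
```

Call:
step_arm:
  series: "1 0.2 0.3 0 0 0 0;1 0.4 0.6 0 0 0 0;1 0.62 0.9 0 0 0 0;1 0.62 0.9 0 0 0 0"

```text
time: 7.0
tool_pos: [481.4, -28.2, 133.6]
tcp_rot: [-3.141, -0.002, 2.359]
contact_force: [0.2, -0.8, -6.1]
grip_width: 34.7
finger_force: 30.0
```

Call:
step_arm:
  series: "1 0.2 0.3 0 0 0 0;1 0.4 0.6 0 0 0 0;1 0.62 0.9 0 0 0 0;1 0.62 0.9 0 0 0 0"

```text
time: 7.4
tool_pos: [497.7, 57.4, 133.8]
tcp_rot: [-3.141, -0.001, 2.359]
contact_force: [-0.7, 0.4, -6.0]
grip_width: 34.7
finger_force: 30.0
```

Call:
step_arm:
  series: "1 0.2 0.3 0 0 0 0;1 0.4 0.6 0 0 0 0;1 0.62 0.9 0 0 0 0;1 0.62 0.9 0 0 0 0;1 0.62 0.9 0 0 0 0"

```text
time: 7.9
tool_pos: [513.2, 140.8, 133.8]
tcp_rot: [-3.14, -0.0, 2.357]
contact_force: [-0.6, -0.5, -6.0]
grip_width: 34.7
finger_force: 30.0
```

```bash
python3 -c "
from m import *
wristlook('w3')"
```

```text
red 8989 z 34.0 px [437. 158.] (array([527.4, 225.7]), 33.8)
red 73 z 45.0 px [ 84. 385.] (array([465.7, -66.3]), 6.5)
blue 4739 z 34.0 px [316. 219.] (array([505.6, 139.3]), 29.4)
yel 205 z 20.0 px [627.   7.] (array([547.5, 381.9]), 11.8)
yel 6136 z 34.0 px [558.  87.] (array([549.2, 312.9]), 26.5)
7.95 [513.2 140.3 133.9] [-3.14  -0.     2.356] [ 0.12  0.45  1.64 -0.    1.06 -0.66]
```

View pics/w3.png

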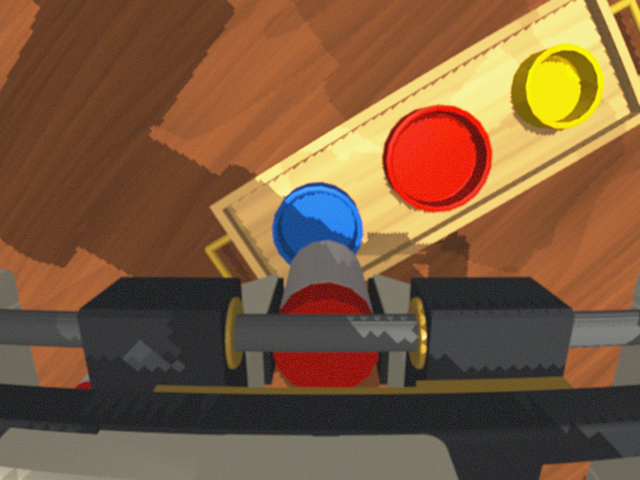

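The picture shows the wells: blue at (316,219), red (437,158) and yellow (558,87). The held red punch hangs straight.

Call:
step_arm:
  series: "1 0.2 0.3 0 0 0 0;1 0.4 0.6 0 0 0 0;1 0.62 0.89 0 0 0 0;1 0.62 0.89 0 0 0 0;1 0.62 0.89 0.2 0 0 0;1 0.62 0.89 0.4 0 0 0;1 0.62 0.89 0.6 0 0 0;1 0.62 0.89 0.8 0 0 0;1 0.62 0.89 0.9 0 0 0;1 0.62 0.89 0.9 0 0 0;1 0.62 0.89 0.9 0 0 0"

```text
time: 9.05
tool_pos: [529.2, 226.4, 63.1]
tcp_rot: [3.141, 0.0, 2.355]
contact_force: [0.5, -0.1, -5.1]
grip_width: 34.6
finger_force: 30.0
```

Call:
step_arm:
  series: "1 0 0 0.05 0 0 0;1 0 0 0.1 0 0 0;1 0 0 0.15 0 0 0;1 0 0 0.18 0 0 0;1 0 0 0.2 0 0 0;1 0 0 0.21 0 0 0;1 0 0 0.21 0 0 0"

```text
time: 9.75
tool_pos: [528.7, 227.1, 45.8]
tcp_rot: [-3.141, 0.0, 2.356]
contact_force: [0.5, 0.1, -6.2]
grip_width: 34.6
finger_force: 30.0
```

Not touching yet, so I'll go down in small steps.

Call:
step_arm:
  series: "1 0 0 0.01 0 0 0;1 0 0 0.02 0 0 0;1 0 0 0.02 0 0 0"

```text
time: 10.05
tool_pos: [528.9, 227.1, 45.4]
tcp_rot: [3.141, 0.001, 2.356]
contact_force: [-3.7, -0.6, 4.6]
grip_width: 34.6
finger_force: 30.0
```

Call:
step_arm:
  series: "0.1 0 0 0 0 0 0;-0.4 0 0 0 0 0 0;-0.4 0 0 0 0 0 0;-0.4 0 0 0 0 0 0;-0.4 0 0 0 0 0 0;-0.4 0 0 0 0 0 0;-0.4 0 0 -0.3 0 0 0;-0.4 0 0 -0.7 0 0 0;-0.4 0 0 -1 0 0 0;-0.4 0 0 -1 0 0 0"

```text
time: 11.05
tool_pos: [530.8, 227.7, 127.9]
tcp_rot: [3.135, 0.004, 2.356]
contact_force: [0.5, -0.3, -0.2]
grip_width: 64.2
finger_force: 0.0
```

```bash
python3 -c "
from m import *
wristlook('w4')"
```

```text
red 7766 z 85.0 px [321. 238.] (array([528.6, 225.8]), 18.0)
blue 1856 z 34.0 px [210. 274.] (array([504.1, 146.3]), 27.9)
yel 521 z 20.0 px [533. 103.] (array([564.7, 377.9]), 27.8)
yel 5712 z 34.0 px [443. 162.] (array([549.1, 313. ]), 26.0)
11.1 [529.7 227.4 125.8] [3.138e+00 2.000e-03 2.356e+00] [ 0.27  0.53  1.52 -0.    1.09 -0.51]
```

View pics/w4.png

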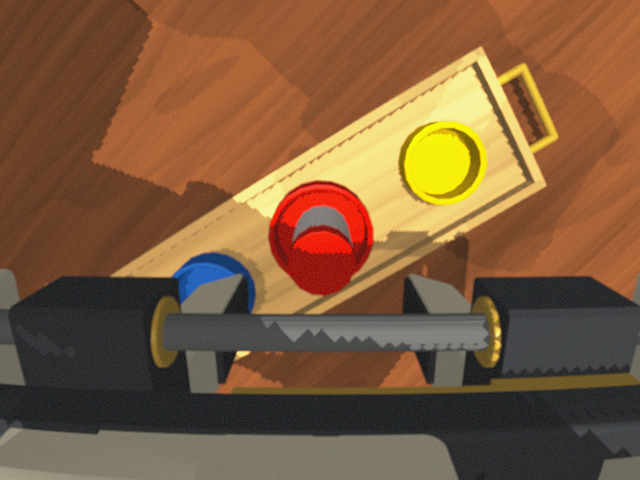

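Red stands centred in its well (321,238). Next is blue.

Call:
step_arm:
  series: "-0.4 -0.93 -0.68 -0.2 0 0 0;-0.4 -0.93 -0.68 -0.2 0 0 0;-0.4 -0.93 -0.68 -0.2 0 0 0"

```text
time: 11.4
tool_pos: [543.5, 131.8, 139.8]
tcp_rot: [-3.14, 0.001, 2.352]
contact_force: [0.2, 0.1, 0.1]
grip_width: 64.2
finger_force: 0.0
```

Call:
step_arm:
  series: "-0.4 -0.93 -0.68 0 0 0 0;-0.4 -0.93 -0.68 0 0 0 0;-0.4 -0.93 -0.68 0 0 0 0"

```text
time: 11.7
tool_pos: [557.1, 41.1, 138.9]
tcp_rot: [-3.14, -0.0, 2.352]
contact_force: [0.1, 0.7, 0.2]
grip_width: 64.1
finger_force: 0.0
```

Call:
step_arm:
  series: "-0.4 -0.93 -0.68 0 0 0 0;-0.4 -0.93 -0.68 0 0 0 0;-0.4 -0.93 -0.68 0 0 0 0"

```text
time: 12.0
tool_pos: [571.4, -49.5, 139.0]
tcp_rot: [-3.14, -0.0, 2.352]
contact_force: [1.4, -0.9, 0.0]
grip_width: 64.2
finger_force: 0.0
```

Call:
step_arm:
  series: "-0.4 -0.93 -0.68 0 0 0 0;-0.4 -0.93 -0.68 0 0 0 0;-0.4 -0.93 -0.68 0 0 0 0"

```text
time: 12.3
tool_pos: [585.6, -140.3, 139.0]
tcp_rot: [-3.141, 0.0, 2.352]
contact_force: [0.9, 0.5, 0.2]
grip_width: 64.3
finger_force: 0.0
```

Call:
step_arm:
  series: "-0.4 -0.93 -0.68 0.2 0 0 0;-0.4 -0.93 -0.68 0.2 0 0 0;-0.4 -0.93 -0.68 0.2 0 0 0;-0.4 -0.93 -0.68 0.2 0 0 0"

```text
time: 12.7
tool_pos: [599.0, -226.8, 122.8]
tcp_rot: [-3.141, -0.003, 2.355]
contact_force: [0.1, 0.3, 0.3]
grip_width: 64.0
finger_force: 0.0
```

```bash
python3 -c "
from m import *
wristlook('w5')"
```

```text
blue 384 z 55.0 px [478.  95.] (array([ 598.8, -101.5]), 12.4)
blue 2052 z 71.0 px [323. 263.] (array([ 600.2, -231.1]), 13.9)
yel 1305 z 71.0 px [ 27. 226.] (array([ 465.1, -336.6]), 10.6)
black 1520 z 53.0 px [27. 93.] (array([ 399.9, -292.5]), 8.2)
black 1384 z 67.0 px [126. 142.] (array([ 469.5, -268. ]), 8.4)
black 178 z 55.0 px [ 53. 281.] (array([ 485.2, -383. ]), 2.6)
12.75 [ 599.2 -226.1  123.4] [ 3.142e+00 -2.000e-03  2.357e+00] [-0.48  0.64  1.32  0.    1.18 -1.27]
```

View pics/w5.png

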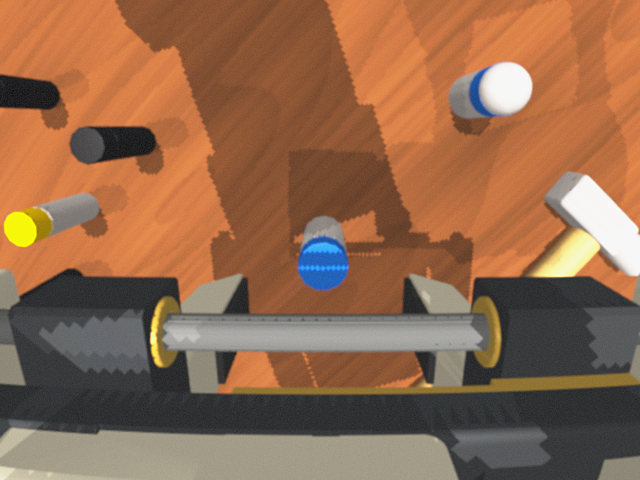

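Flat blue top at (323,263) is nearly centred, the hammer is well clear at the right, and yellow is at (27,226).

Call:
step_arm:
  series: "-0.4 -0.06 -0.03 0.3 0 0 0;-0.4 -0.06 -0.03 0.7 0 0 0;-0.4 -0.06 -0.03 0.9 0 0 0;-0.4 -0.06 -0.03 0.9 0 0 0"

```text
time: 13.15
tool_pos: [599.7, -230.0, 49.8]
tcp_rot: [-3.14, -0.006, 2.358]
contact_force: [0.4, -0.1, -0.5]
grip_width: 64.1
finger_force: 0.0
```

Call:
step_arm:
  series: "-0.4 0 0 0.24 0 0 0;-0.4 0 0 0.24 0 0 0;1 0 0 0.24 0 0 0;1 0 0 0.24 0 0 0;1 0 0 0.24 0 0 0;1 0 0 0.24 0 0 0;1 0 0 0.24 0 0 0;1 0 0 0.24 0 0 0;1 0 0 0.24 0 0 0;1 0 0 0.24 0 0 0;1 0 0 0.24 0 0 0"

```text
time: 14.25
tool_pos: [601.4, -233.5, 33.5]
tcp_rot: [3.141, 0.001, 2.356]
contact_force: [0.3, 0.7, 4.4]
grip_width: 26.3
finger_force: 30.0
```

Call:
step_arm:
  series: "1 0 0 -0.2 0 0 0;1 0 0 -0.5 0 0 0;1 0 0 -0.8 0 0 0;1 0 0 -1 0 0 0;1 0 0 -1 0 0 0"

```text
time: 14.75
tool_pos: [601.9, -233.9, 114.7]
tcp_rot: [3.141, 0.003, 2.356]
contact_force: [0.5, -1.2, -3.0]
grip_width: 26.5
finger_force: 30.0
```

Call:
step_arm:
  series: "1 0.25 0.15 -0.2 0 0 0;1 0.5 0.3 -0.25 0 0 0;1 0.82 0.49 -0.25 0 0 0;1 0.82 0.49 -0.25 0 0 0"

```text
time: 15.15
tool_pos: [580.5, -155.6, 131.3]
tcp_rot: [-3.14, -0.005, 2.359]
contact_force: [-1.2, -0.6, -3.0]
grip_width: 26.6
finger_force: 30.0
```

Call:
step_arm:
  series: "1 0.3 0.2 0 0 0 0;1 0.6 0.35 0 0 0 0;1 0.82 0.49 0 0 0 0;1 0.82 0.49 0 0 0 0"

```text
time: 15.55
tool_pos: [562.4, -82.9, 131.5]
tcp_rot: [-3.14, -0.004, 2.358]
contact_force: [1.4, -0.2, -2.9]
grip_width: 26.6
finger_force: 30.0
```

Call:
step_arm:
  series: "1 0.3 0.2 0 0 0 0;1 0.6 0.35 0 0 0 0;1 0.82 0.49 0 0 0 0;1 0.82 0.49 0 0 0 0"

```text
time: 15.95
tool_pos: [544.2, -9.7, 132.0]
tcp_rot: [-3.14, -0.002, 2.358]
contact_force: [0.1, 0.0, -3.4]
grip_width: 26.4
finger_force: 30.0
```

Call:
step_arm:
  series: "1 0.3 0.2 0 0 0 0;1 0.6 0.35 0 0 0 0;1 0.82 0.49 0 0 0 0;1 0.82 0.49 0 0 0 0"

```text
time: 16.35
tool_pos: [526.1, 63.9, 132.3]
tcp_rot: [-3.141, -0.001, 2.358]
contact_force: [0.3, 0.5, -4.2]
grip_width: 26.5
finger_force: 30.0
```

Call:
step_arm:
  series: "1 0.3 0.2 0 0 0 0;1 0.6 0.35 0 0 0 0;1 0.82 0.49 0 0 0 0;1 0.82 0.49 0 0 0 0;1 0.82 0.49 0 0 0 0;1 0.82 0.49 0 0 0 0"

```text
time: 16.95
tool_pos: [508.5, 135.7, 132.8]
tcp_rot: [-3.141, 0.001, 2.355]
contact_force: [1.4, -0.1, -2.6]
grip_width: 26.4
finger_force: 30.0
```

```bash
python3 -c "
from m import *
wristlook('w6')"
```

```text
red 8431 z 85.0 px [454. 159.] (array([528.6, 225.3]), 18.0)
red 114 z 44.0 px [ 97. 386.] (array([468.4, -65.6]), 8.9)
blue 4941 z 34.0 px [328. 220.] (array([505.7, 139.3]), 29.4)
yel 104 z 20.0 px [630.   5.] (array([541.1, 383.1]), 8.0)
yel 6146 z 34.0 px [568.  86.] (array([549.3, 312.9]), 26.4)
17.0 [508.4 135.8 132.9] [-3.141  0.     2.355] [ 0.12  0.44  1.66 -0.    1.05 -0.67]
```

View pics/w6.png

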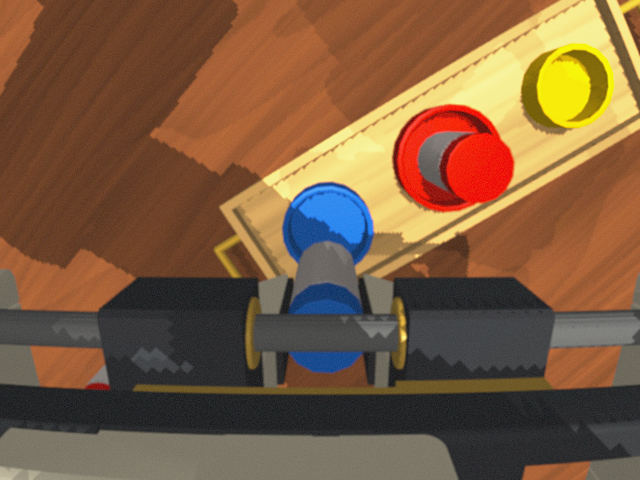

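Blue is held straight just above its well (328,220), and the red punch stands undisturbed.

Call:
step_arm:
  series: "1 0.05 0.01 0.15 0 0 0;1 0.05 0.01 0.35 0 0 0;1 0.05 0.01 0.55 0 0 0;1 0.05 0.01 0.75 0 0 0;1 0.05 0.01 0.85 0 0 0;1 0.05 0.01 0.92 0 0 0;1 0.05 0.01 0.95 0 0 0;1 0.05 0.01 0.95 0 0 0;1 0.05 0.01 0.95 0 0 0"

```text
time: 17.9
tool_pos: [506.0, 140.5, 57.6]
tcp_rot: [3.141, 0.001, 2.356]
contact_force: [-0.7, -0.7, -3.7]
grip_width: 26.6
finger_force: 30.0
```

Call:
step_arm:
  series: "1 0 0 0.05 0 0 0;1 0 0 0.09 0 0 0;1 0 0 0.11 0 0 0;1 0 0 0.12 0 0 0;1 0 0 0.12 0 0 0"

```text
time: 18.4
tool_pos: [505.5, 140.6, 47.6]
tcp_rot: [-3.142, 0.0, 2.356]
contact_force: [-0.1, 0.2, -2.0]
grip_width: 26.4
finger_force: 30.0
```

Call:
step_arm:
  series: "1 0 0 0.01 0 0 0;1 0 0 0.02 0 0 0;1 0 0 0.02 0 0 0"

```text
time: 18.7
tool_pos: [505.7, 140.6, 47.4]
tcp_rot: [3.141, 0.001, 2.356]
contact_force: [-4.2, -0.9, 12.4]
grip_width: 26.7
finger_force: 30.0
```

Contact. I'll release and lift.

Call:
step_arm:
  series: "0.3 0 0 0 0 0 0;-0.3 0 0 0 0 0 0;-0.3 0 0 0 0 0 0;-0.3 0 0 0 0 0 0;-0.3 0 0 0 0 0 0;-0.3 0 0 0 0 0 0;-0.3 0 0 -0.3 0 0 0;-0.3 0 0 -0.7 0 0 0;-0.3 0 0 -1 0 0 0;-0.3 0 0 -1 0 0 0"

```text
time: 19.7
tool_pos: [507.6, 140.9, 129.1]
tcp_rot: [3.136, 0.004, 2.356]
contact_force: [0.9, -0.7, -0.7]
grip_width: 59.6
finger_force: 0.0
```

```bash
python3 -c "
from m import *
wristlook('w7')"
```

```text
red 8630 z 85.0 px [450. 166.] (array([528.4, 225.2]), 18.1)
blue 5613 z 85.0 px [322. 237.] (array([503.3, 141.9]), 13.9)
yel 140 z 20.0 px [629.   8.] (array([540.4, 383.6]), 9.0)
yel 6285 z 34.0 px [565.  92.] (array([549.4, 313. ]), 26.5)
19.75 [506.4 140.7 127.2] [3.139e+00 2.000e-03 2.356e+00] [ 0.13  0.44  1.67 -0.    1.03 -0.66]
```

Blue is standing in its well (top 85 mm, 3 mm off centre). Next is yellow.

Call:
step_arm:
  series: "-0.3 -0.76 -0.91 -0.2 0 0 0;-0.3 -0.76 -0.91 -0.2 0 0 0;-0.3 -0.76 -0.91 -0.2 0 0 0"

```text
time: 20.05
tool_pos: [496.5, 42.0, 141.4]
tcp_rot: [-3.14, 0.0, 2.352]
contact_force: [0.2, 0.4, -0.1]
grip_width: 59.7
finger_force: 0.0
```

Call:
step_arm:
  series: "-0.3 -0.76 -0.91 0 0 0 0;-0.3 -0.76 -0.91 0 0 0 0;-0.3 -0.76 -0.91 0 0 0 0"

```text
time: 20.35
tool_pos: [487.8, -52.1, 140.7]
tcp_rot: [-3.14, -0.001, 2.351]
contact_force: [0.1, -0.2, 0.2]
grip_width: 59.8
finger_force: 0.0
```

Call:
step_arm:
  series: "-0.3 -0.76 -0.91 0 0 0 0;-0.3 -0.76 -0.91 0 0 0 0;-0.3 -0.76 -0.91 0 0 0 0"

```text
time: 20.65
tool_pos: [479.8, -146.2, 140.8]
tcp_rot: [-3.14, -0.0, 2.352]
contact_force: [0.3, 0.1, 0.3]
grip_width: 59.4
finger_force: 0.0
```

Call:
step_arm:
  series: "-0.2 -0.76 -0.91 0 0 0 0;-0.2 -0.76 -0.91 0 0 0 0;-0.2 -0.76 -0.91 0 0 0 0"

```text
time: 20.95
tool_pos: [471.5, -240.4, 140.9]
tcp_rot: [-3.141, 0.0, 2.352]
contact_force: [0.8, 1.0, -0.4]
grip_width: 55.0
finger_force: 0.0
```

Call:
step_arm:
  series: "-0.1 -0.76 -0.91 0 0 0 0;-0.1 -0.76 -0.91 0 0 0 0;-0.1 -0.76 -0.91 0 0 0 0;-0.1 -0.76 -0.91 0 0 0 0;-0.1 -0.76 -0.91 0 0 0 0"

```text
time: 21.45
tool_pos: [463.4, -329.5, 141.2]
tcp_rot: [3.141, -0.002, 2.357]
contact_force: [0.3, 0.4, -1.0]
grip_width: 50.6
finger_force: 0.0
```

```bash
python3 -c "
from m import *
wristlook('w8')"
```

```text
red 87 z 47.0 px [630.   2.] (array([490. , -90.7]), 4.3)
yel 960 z 71.0 px [320. 256.] (array([ 464.5, -336.6]), 10.1)
black 91 z 70.0 px [302. 125.] (array([ 402.1, -290.6]), 5.9)
black 834 z 71.0 px [394. 177.] (array([ 465.8, -272.1]), 9.5)
black 451 z 40.0 px [296. 303.] (array([ 486.1, -385.2]), 6.9)
21.5 [ 463.5 -329.5  141.5] [ 3.141e+00 -2.000e-03  2.358e+00] [-0.75  0.5   1.52  0.    1.12 -1.54]
```

View pics/w8.png

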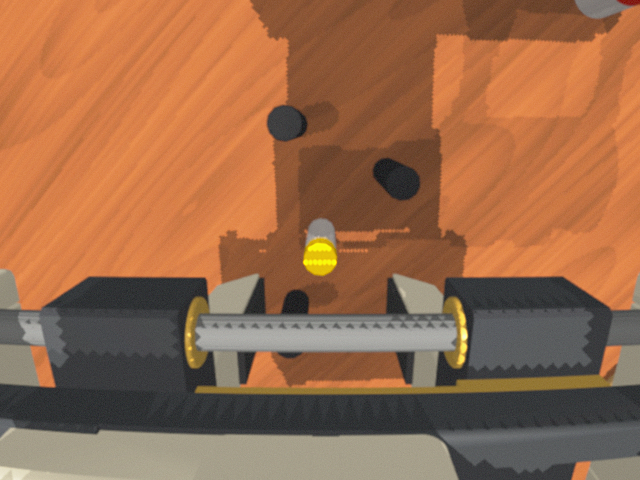

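Yellow top is at (320,256), with black look-alikes at (287,123), (397,178) and (293,320). All are clear of the fingers' lines.

Call:
step_arm:
  series: "-0.1 -0.07 -0.05 0.2 0 0 0;-0.1 -0.07 -0.05 0.6 0 0 0;-0.1 -0.07 -0.05 0.9 0 0 0;-0.1 -0.07 -0.05 0.9 0 0 0"

```text
time: 21.9
tool_pos: [463.0, -335.4, 67.0]
tcp_rot: [3.142, -0.007, 2.358]
contact_force: [0.0, 0.3, -0.4]
grip_width: 50.4
finger_force: 0.0
```

Call:
step_arm:
  series: "-0.1 0 0 0.2 0 0 0;-0.1 0 0 0.47 0 0 0;-0.1 0 0 0.47 0 0 0;1 0 0 0.47 0 0 0;1 0 0 0.47 0 0 0;1 0 0 0.47 0 0 0;1 0 0 0.47 0 0 0;1 0 0 0.47 0 0 0;1 0 0 0.47 0 0 0;1 0 0 0.47 0 0 0;1 0 0 0.47 0 0 0"

```text
time: 23.0
tool_pos: [464.6, -338.9, 33.0]
tcp_rot: [3.142, 0.001, 2.356]
contact_force: [-0.9, 0.5, 6.3]
grip_width: 18.3
finger_force: 30.0
```

Call:
step_arm:
  series: "1 0 0 -0.2 0 0 0;1 0 0 -0.5 0 0 0;1 0 0 -0.8 0 0 0;1 0 0 -1 0 0 0;1 0 0 -1 0 0 0"

```text
time: 23.5
tool_pos: [465.0, -339.5, 114.2]
tcp_rot: [-3.142, 0.004, 2.356]
contact_force: [0.7, 0.4, -1.8]
grip_width: 18.4
finger_force: 30.0
```

Call:
step_arm:
  series: "1 0.2 0.3 -0.2 0 0 0;1 0.45 0.6 -0.35 0 0 0;1 0.71 0.93 -0.35 0 0 0;1 0.71 0.93 -0.35 0 0 0"

```text
time: 23.9
tool_pos: [476.2, -241.9, 139.2]
tcp_rot: [3.141, -0.004, 2.359]
contact_force: [-0.5, -0.1, -1.4]
grip_width: 18.4
finger_force: 30.0
```

Call:
step_arm:
  series: "1 0.25 0.3 0 0 0 0;1 0.5 0.65 0 0 0 0;1 0.72 0.93 0 0 0 0;1 0.72 0.93 0 0 0 0"

```text
time: 24.3
tool_pos: [488.0, -149.8, 139.0]
tcp_rot: [-3.141, -0.003, 2.359]
contact_force: [0.1, -0.7, -1.7]
grip_width: 18.4
finger_force: 30.0
```

Call:
step_arm:
  series: "1 0.25 0.3 0 0 0 0;1 0.5 0.65 0 0 0 0;1 0.71 0.93 0 0 0 0;1 0.71 0.93 0 0 0 0"

```text
time: 24.7
tool_pos: [500.9, -58.0, 139.3]
tcp_rot: [-3.141, -0.002, 2.359]
contact_force: [-0.6, -0.3, -0.8]
grip_width: 18.2
finger_force: 30.0
```

Call:
step_arm:
  series: "1 0.25 0.3 0 0 0 0;1 0.5 0.65 0 0 0 0;1 0.72 0.93 0 0 0 0;1 0.72 0.93 0 0 0 0"

```text
time: 25.1
tool_pos: [513.1, 34.8, 139.5]
tcp_rot: [-3.141, -0.001, 2.358]
contact_force: [0.3, -0.7, -2.3]
grip_width: 17.9
finger_force: 30.0
```

Call:
step_arm:
  series: "1 0.25 0.3 0 0 0 0;1 0.5 0.65 0 0 0 0;1 0.71 0.93 0 0 0 0;1 0.71 0.93 0 0 0 0"

```text
time: 25.5
tool_pos: [525.9, 127.2, 139.6]
tcp_rot: [-3.141, -0.0, 2.358]
contact_force: [0.6, 0.2, -1.4]
grip_width: 18.6
finger_force: 30.0
```

Call:
step_arm:
  series: "1 0.25 0.3 0 0 0 0;1 0.5 0.65 0 0 0 0;1 0.72 0.93 0 0 0 0;1 0.72 0.93 0 0 0 0"

```text
time: 25.9
tool_pos: [538.0, 220.4, 139.6]
tcp_rot: [3.142, 0.0, 2.358]
contact_force: [-0.3, 0.4, -1.6]
grip_width: 18.5
finger_force: 30.0
```

Call:
step_arm:
  series: "1 0.25 0.3 0 0 0 0;1 0.5 0.65 0 0 0 0;1 0.71 0.93 0 0 0 0;1 0.71 0.93 0 0 0 0;1 0.71 0.93 0 0 0 0;1 0.71 0.93 0 0 0 0"

```text
time: 26.5
tool_pos: [550.0, 310.1, 139.9]
tcp_rot: [-3.14, 0.0, 2.354]
contact_force: [-0.9, -0.3, -1.2]
grip_width: 18.3
finger_force: 30.0
```

```bash
python3 -c "
from m import *
wristlook('w9')"
```

```text
red 1973 z 34.0 px [223. 260.] (array([518.7, 236.2]), 30.1)
blue 1315 z 85.0 px [ 95. 375.] (array([503.3, 142.5]), 13.8)
yel 645 z 20.0 px [418. 171.] (array([564.8, 378. ]), 28.1)
yel 4221 z 34.0 px [330. 224.] (array([549. , 313.7]), 25.9)
yel 192 z 20.0 px [ 54. 363.] (array([476.6,  75.5]), 15.6)
26.55 [550.  310.4 140.1] [-3.14   0.     2.354] [ 0.39  0.61  1.33 -0.    1.2  -0.39]
```

View pics/w9.png

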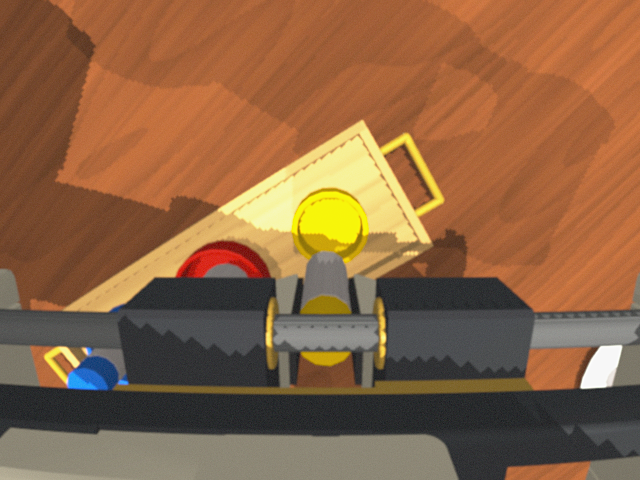

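Yellow hangs straight just short of its well (330,224). I'm lowering it.

Call:
step_arm:
  series: "1 0.03 0.02 0.15 0 0 0;1 0.03 0.02 0.35 0 0 0;1 0.03 0.02 0.55 0 0 0;1 0.03 0.02 0.75 0 0 0;1 0.03 0.02 0.9 0 0 0;1 0.03 0.02 0.97 0 0 0;1 0.03 0.02 1 0 0 0;1 0.03 0.02 1 0 0 0;1 0.03 0.02 1 0 0 0"

```text
time: 27.45
tool_pos: [549.5, 315.5, 61.0]
tcp_rot: [3.14, 0.001, 2.356]
contact_force: [-0.5, 1.0, -1.6]
grip_width: 18.4
finger_force: 30.0
```

Call:
step_arm:
  series: "1 0 0 0.05 0 0 0;1 0 0 0.1 0 0 0;1 0 0 0.13 0 0 0;1 0 0 0.14 0 0 0;1 0 0 0.14 0 0 0"

```text
time: 27.95
tool_pos: [549.0, 315.3, 48.9]
tcp_rot: [-3.141, -0.0, 2.356]
contact_force: [0.4, -0.6, -2.4]
grip_width: 18.5
finger_force: 30.0
```

Call:
step_arm:
  series: "1 0 0 0.01 0 0 0;1 0 0 0.02 0 0 0;1 0 0 0.025 0 0 0;1 0 0 0.025 0 0 0"

```text
time: 28.35
tool_pos: [549.1, 315.4, 47.1]
tcp_rot: [3.142, 0.0, 2.356]
contact_force: [0.4, 0.5, -0.3]
grip_width: 18.2
finger_force: 30.0
```

Call:
step_arm:
  series: "1 0 0 0.01 0 0 0;1 0 0 0.01 0 0 0"

```text
time: 28.55
tool_pos: [549.2, 315.4, 47.0]
tcp_rot: [3.141, 0.0, 2.356]
contact_force: [-0.9, -1.0, 4.5]
grip_width: 18.5
finger_force: 30.0
```

Call:
step_arm:
  series: "0.5 0 0 0 0 0 0;0 0 0 0 0 0 0;0 0 0 0 0 0 0;0 0 0 0 0 0 0;0 0 0 0 0 0 0;0 0 0 0 0 0 0;0 0 0 -0.3 0 0 0;0 0 0 -0.7 0 0 0;0 0 0 -1 0 0 0;0 0 0 -1 0 0 0;0 0 0 -1 0 0 0"

```text
time: 29.65
tool_pos: [549.1, 315.3, 126.4]
tcp_rot: [3.141, 0.0, 2.356]
contact_force: [-0.3, -0.3, -1.2]
grip_width: 46.1
finger_force: 0.0
```

Call:
step_arm:
  series: "0 0 0 -0.5 0 0 0;0 0 0 -1 0 0 0;0 0 0 -1 0 0 0;0 0 0 -1 0 0 0;0 0 0 -1 0 0 0"

```text
time: 30.15
tool_pos: [548.1, 314.9, 203.8]
tcp_rot: [-3.138, -0.002, 2.356]
contact_force: [-0.3, -0.2, -0.9]
grip_width: 45.9
finger_force: 0.0
```

```bash
python3 -c "
from m import *
wristlook()
d=cap('scene');save(d,'end')"
```

```text
red 2423 z 84.0 px [237. 255.] (array([520.6, 235.5]), 12.5)
yel 442 z 20.0 px [399. 169.] (array([565. , 377.7]), 28.1)
yel 2799 z 84.0 px [327. 216.] (array([547.8, 316. ]), 10.1)
30.2 [548.2 314.9 203.8] [-3.138e+00 -2.000e-03  2.356e+00] [ 0.4   0.56  1.23 -0.    1.35 -0.38]
```

View pics/end.png

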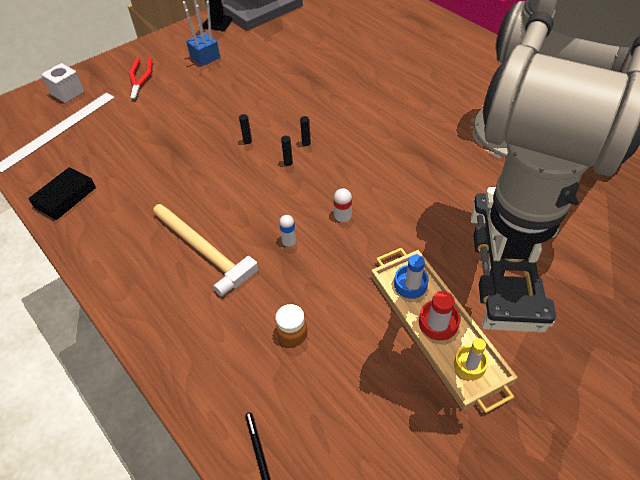

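All three punches stand upright in their own wells at (414,272), (440,312) and (474,357). The doming punches, jar and hammer have not moved, and the gripper is clear.

```bash
python3 -c "
from plant import order
print(order.close_job())"
```

```text
the job is handed in; nothing more can be done
None
```

The red, blue and yellow disc punches were set down upright in their own wells in that order, nothing else visibly moved, and the job was handed in at about 30 s; it returned no verdict.

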